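# Pop open the wide slide cupboard

### The arm

A 6-joint arm with a two-finger parallel gripper is mounted at the origin on the work surface. World frame = base frame: x ahead of the robot, y to its left, z up, the work surface at z = 0. Lengths are in m, angles in rad, forces in N, time in s.
With the tool pointing down it reaches from about 0.35 to 0.875 m from the base axis. Payload 15.5 kg.
Tool frame: the origin (TCP) lies at the very end of the fingers, on their centre line; the grasp point (between the pads) lies 19 mm behind it; z points along the fingers, y is the line along which they close (so a half turn about z gives the same grasp; the last joint's range is limited). The gripper opens to 85 mm and grips with 20 to 120 N. Pads are 22 mm wide; open, the fingers measure 114 mm over their backs; the gripper's body (76 mm by 85 mm) begins 54 mm behind the grasp point. The pads swing forward as they close: fully open they stand 13 mm farther back than shut.
Start: joints at [1.107, 0.494, 1.345, -0, 1.302, -0.096], TCP at [0.225, 0.583, 0.231] pointing down, gripper open.
Joint ranges: [-2.91, 2.91], [-0.82, 2.16], [0.22, 2.67], [-1.22, 4.37], [0.12, 2.79], [-3.08, 3.08]. Speed limits (rad/s): [1.89, 1.89, 2.57, 3.01, 3.01, 3.01].

### API

Orientations are given as [roll, pitch, yaw] about the fixed x, y, z axes, in that order (R = Rz(yaw) Ry(pitch) Rx(roll)).
In Python, from bench import arm, kin, imaging, finder gives the robot as it stands. Calls block until the motion is done:
- arm.move_pose(position, orientation): joint-space move of the TCP to a pose.
- arm.move_l(position, frame=None, rate=0.15): straight line of the TCP; frame=None keeps the orientation; rate is the mean speed in m/s.
- arm.set_joints(angles): joint-space move.
- arm.grip(opening, grip_force=None): finger opening in m; grip_force is the grip in N (None keeps the last); returns when the fingers have stopped.
- arm.sleep(seconds).
- kin.solve_ik(position, orientation): joint angles nearest the present ones, or None.
- arm.read_state(): the state.
- imaging.camera(name): name is "scene" or "top" or "wrist"; returns (picture, depth): 400x640x3 uint8, blue, green, red; 400x640 float32, m along the optical axis (not along the pixel's ray), 0 where there is no reading.
- imaging.camera_info(name): a dict with "vertical_fov" (degrees; the focal length in pixels is half the picture's height over the tangent of half this angle, whatever the lens; pixels are square), "cx", "cy" (the principal point, pixels), "k1" (the pictures are not rectified: a ray, as slopes to the right and down, at radius r is drawn at 1 + k1 r^2 times it, then the intrinsics apply), "R" (3x3) and "t" (3): a world point X has camera coordinates R X + t; the wrist camera has in their place "mount" (4x4, takes a point from camera to tool coordinates, whose origin is the TCP and whose axes are the flange's). Camera axes: x right, y down, z forward; pixel columns grow to the right and rows downward; lengths in m; the calibration is good to about 2 mm. A picture is of the moment at which its call begins: read the wrist's pose just before it. camera_info takes no time and is no camera call.
A pose or a line that the arm cannot do raises arm.MotionError and nothing moves.
- arm.finish_job(): hands the job in; it is judged then, once.
Trained networks look in the newest picture that a camera, given by its name, has taken for a name from the list of things; names that differ only in an ending like _2 or _b are one class to them, and where a whole thing is asked for, a point or a joint stands for the part that bears it (a point fixed in the world has none). Each returns a list of dicts, best first, with "score" (0 to 1); they miss things now and then, are a little off and sometimes report something else, mostly with a low value. They report only what shows in the picture. A call takes as long as a camera call.
- finder.search_frame(camera, name): "pixel" ([row, column] in pixels, amid what is visible of it).
- finder.place_of(camera, name): "pixel" ([row, column] in pixels: a listed point, or the origin of a listed thing).
The state is a dict: "time": time; "joint_pos": joint angles; "qvel": joint speeds; "effort": joint torques, N m; "ee_pos": TCP position; "ee_rot": TCP orientation; "force": force on the tool from outside, world axes, zero at the start; "torque": the same for the moment, N m; "grip_width": finger opening in m; "finger_force": force on a finger pad.
Only numpy, scipy, OpenCV 4.12 (cv2) and the standard library are available. Lean on these libraries where they do the work, as an engineer would, in place of code of your own. Each camera call takes 0.05 s, during which the arm holds its last target. There are 200 camera calls.

### The job

Open the wider of the two slide cupboards on the bench: press lightly on its handleless door near the free edge so that the touch catch lets go and the spring pops the door ajar, then push it open from behind with a finger until it stands about square to the cupboard front, and let go of it. Push gently, lift nothing, leave the narrow cupboard shut, and leave the bottle, jar and slide box where they stand.

Things in the scene. Friction and masses are not known exactly. Their poses are not given: they have to be found in the camera images.
- wide_cupboard: The wider cream cupboard, fixed: 180 mm deep (x), 180 wide (y), 220 high, left or right of the narrow one, nothing on top. Origin: centre of its underside. Its x axis points from its front to its back (front plane at x = -90 mm, roughly facing the robot), its y axis to the left as the robot sees it, z up.
- wide_door_hinge (a point): Point on the vertical hinge axis of the wide door, at the height of the cupboard's top, on its front plane at its left (+y) edge. Axes turn with the door, and are the cupboard's when shut: -y points along the door to its free edge, 180 mm away; -x out of its outer face. The door, 15 mm thick, lies 7 (inner face) to 22 mm (outer face) to -x of the axis.
- wide_door_face (a point): Point on the outer face of the wide door, 30 mm from the free edge and 35 mm below the cupboard's top: a good place to press, along its +x. Axes as at wide_door_hinge. The door is a plain pale grey board without handle, 216 mm high, its top 2 mm below the cupboard's; a small striker stands out of its inner face below 75 mm above the bench.
- wide_door (a joint): Wide door (rad): 0 shut, -0.034 pressed to its stop, 1.57 open square, towards the robot, 1.9 end. Pressed with 3 to 4 N near the free edge the catch lets go after 3 mm (stop at 5 mm, up to 20 N is harmless); as the finger draws back a spring drives it to 0.43 in 0.5 s, the free edge 75 mm out. From there a damped hinge (about 1 N at the edge) lets it stay where it is left.
- narrow_cupboard: The narrower cream cupboard, fixed: 180 mm deep (x), 120 mm wide (y), 220 mm high, axes and origin as for the wide one. It is not to be opened.
- narrow_door (a joint): Angle of the narrow cupboard's door (rad), same kind of touch latch: 0 shut, growing as it opens. It pops open if pressed, so keep off it.
- reagent_bottle: Bystander: amber bottle with a red cap, 64 mm across, 170 mm high, standing on the bench to the left. Origin at the centre of its underside.
- staining_jar: Bystander: square glass jar with a white lid with a knob, 70 mm wide, 96 mm high, standing on the bench to the right. Origin at the centre of its underside.
- slide_box: Bystander: flat grey box with a white lid, 88 x 73 x 38 mm, lying on top of the narrow cupboard, towards the back. Origin at the centre of its underside.

How it is judged:
By the outcome, as a careful person would: the job done as asked, in the order asked, and still so for the second after the job is handed in, with the robot touching nothing.
It also fails if it takes over 51 s, if anything falls off the work surface, if the arm or the gripper's body presses on something with over 40 N, if the wrist force passes 120 N, or if a joint passes its speed limit or range.

## Working session

There is one attempt and no reset: what is moved stays moved. The work goes in short steps, each a Python script; the robot and the scene stay as the last script left them, time stands still between calls to the robot, and variables do not carry over. Pictures are saved under pics/ and viewed, at most 10 in all, crops included, and the job is handed in when it is done.

```bash
mkdir -p pics
cat > h.py <<'E'
import numpy as np, cv2
from bench import arm, kin, imaging, finder
def cam(name):
    im,d=imaging.camera(name); c=imaging.camera_info(name); return im,d,c
def ray(c,px):
    f=200/np.tan(np.radians(c["vertical_fov"])/2)
    u=np.array([(px[1]-c["cx"])/f,(px[0]-c["cy"])/f]); s=u.copy()
    for _ in range(20): s=u/(1+c["k1"]*(s@s))
    return np.array([s[0],s[1],1.])
def world(c,px,depth):
    R=np.array(c["R"]);t=np.array(c["t"]); return R.T@(ray(c,px)*depth-t)
def onz(c,px,z):
    R=np.array(c["R"]);t=np.array(c["t"]); o=-R.T@t; d=R.T@ray(c,px); return o+d*(z-o[2])/d[2]
E
python3 - <<'E'
from h import *
for n in("scene","top"):
    im,d,c=cam(n); cv2.imwrite(f"pics/{n}0.png",im); np.save(f"{n}_d.npy",d)
    print(n,-np.array(c["R"]).T@np.array(c["t"]))
    for k in ["wide_cupboard","wide_door_hinge","wide_door_face","narrow_cupboard","reagent_bottle","staining_jar","slide_box"]:
        r=finder.place_of(n,k)[:2]
        for q in r:
            p=q["pixel"]; z=.22 if 'hinge' in k or 'slide' in k else .185 if 'face' in k else 0
            i=np.round(p).astype(int); dd=d[min(max(i[0],0),399),min(max(i[1],0),639)]
            print(k,round(q["score"],2),np.round(p,1),"onz",onz(c,p,z).round(3),"depth",world(c,p,dd).round(3))
print(arm.read_state()["time"])
E
```

```text
scene [0.83295388 0.24838    1.24097849]
wide_cupboard 0.88 [192.6 261.2] onz [ 0.685 -0.163  0.   ] depth [ 0.711 -0.09   0.22 ]
wide_door_hinge 0.78 [159.5 291.5] onz [ 0.593 -0.097  0.22 ] depth [ 0.593 -0.097  0.22 ]
wide_door_face 0.59 [131.8 254.1] onz [ 0.597 -0.243  0.185] depth [ 0.604 -0.228  0.216]
narrow_cupboard 0.62 [266.5 340.2] onz [0.684 0.17  0.   ] depth [0.715 0.187 0.26 ]
reagent_bottle 0.66 [281. 465.] onz [0.465 0.469 0.   ] depth [0.494 0.452 0.099]
staining_jar 0.57 [ 84.7 261.3] onz [ 0.418 -0.44   0.   ] depth [ 0.434 -0.412  0.05 ]
slide_box 0.68 [266.5 332.3] onz [0.724 0.17  0.22 ] depth [0.728 0.173 0.258]
top [ 4.28296218e-01 -8.60401320e-04  1.19435247e+00]
wide_cupboard 0.53 [149.6 256.8] onz [0.779 0.215 0.   ] depth [0.703 0.168 0.258]
wide_door_hinge 0.76 [199.2 356.6] onz [ 0.583 -0.102  0.22 ] depth [ 0.616 -0.123  0.013]
wide_door_face 0.61 [197.9 406.8] onz [ 0.596 -0.246  0.185] depth [ 0.598 -0.25   0.17 ]
narrow_cupboard 0.83 [177.6 274.2] onz [0.684 0.152 0.   ] depth [0.637 0.124 0.219]
reagent_bottle 0.68 [241.4 177.6] onz [0.463 0.46  0.   ] depth [0.461 0.433 0.07 ]
staining_jar 0.76 [258.8 454.4] onz [ 0.43  -0.445  0.   ] depth [ 0.429 -0.414  0.084]
slide_box 0.58 [150.4 260.2] onz [0.713 0.166 0.22 ] depth [0.702 0.16  0.256]
slide_box 0.2 [193.6 354.5] onz [ 0.598 -0.096  0.22 ] depth [ 0.599 -0.096  0.216]
0.8
```

View pics/scene0.png

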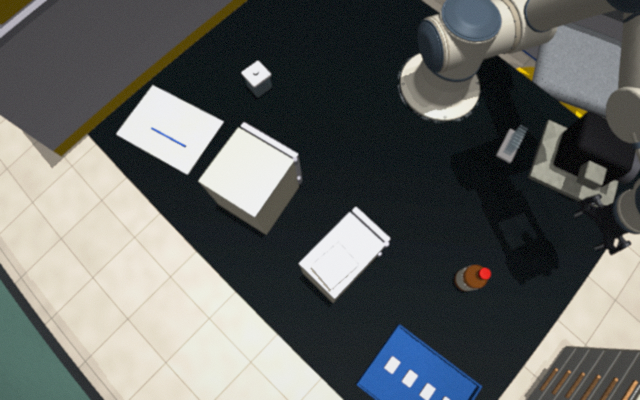

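View pics/top0.png

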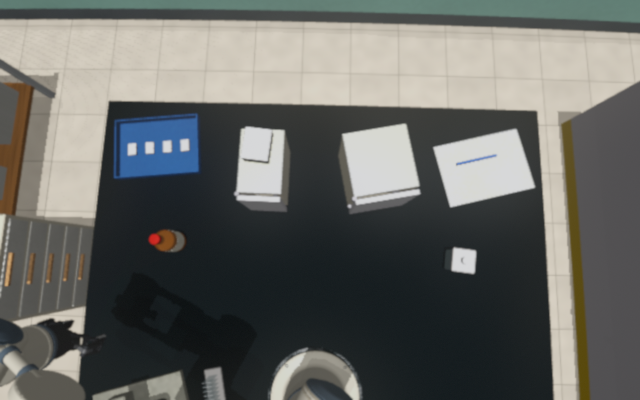

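The wide cupboard is the right-hand one: in the top view its top is around (165,380) and its front edge runs from (205,348) to (192,418). The narrow one is on the left at (165,263), with the slide box on it. Next I'll refine the cupboard pose from depth and move in front of the door.

```bash
cat >> h.py <<'E'
def cloud(c,d):
    f=200/np.tan(np.radians(c["vertical_fov"])/2)
    K=np.array([[f,0,c["cx"]],[0,f,c["cy"]],[0,0,1.]])
    v,u=np.nonzero(d>0); s=[ray(c,(a,b)) for a,b in zip(v,u)]
    return (np.array(s)*d[v,u][:,None]-np.array(c["t"]))@np.array(c["R"])
E
python3 - <<'E'
from h import *
for n in("top","scene"):
    c=imaging.camera_info(n); d=np.load(n+"_d.npy"); m=np.zeros_like(d)
    sl=np.s_[115:220,330:430] if n=="top" else np.s_[115:240,190:310]
    m[sl]=d[sl]; P=cloud(c,m)
    T=P[(P[:,2]>.205)&(P[:,2]<.235)]
    print(n,len(T),np.median(T[:,2]))
    r=cv2.minAreaRect(T[:,:2].astype(np.float32)*1000); print(r, cv2.boxPoints(r).round(0).tolist())
q=arm.read_state(); print(q["time"],q["ee_rot"],q["force"],q["grip_width"])
for y in (.13,.13+np.pi,.13-np.pi): print(kin.solve_ik([.5,-.25,.17],[np.pi,0,y]))
E
```

```text
top 4581 0.2196014330660289
((684.303955078125, -165.22067260742188), (204.294189453125, 184.053955078125), 10.778037071228027) [[567.0, -94.0], [601.0, -275.0], [802.0, -237.0], [767.0, -56.0]]
scene 4967 0.21916774812880319
((684.61328125, -163.10000610351562), (202.94293212890625, 188.7035369873047), 11.82407283782959) [[566.0, -92.0], [605.0, -276.0], [803.0, -235.0], [765.0, -50.0]]
0.8 [-3.14156556e+00 -3.63987281e-05  2.77380907e+00] [ 0.21850449  0.04712862 -0.24181364] 0.08565681528564742
[-5.70466352e-01  4.70399944e-01  1.58457647e+00 -4.44089210e-16
  1.08661624e+00  8.70329975e-01]
[-0.57046635  0.47039994  1.58457647  0.          1.08661624 -2.27126268]
[-0.57046635  0.47039994  1.58457647  0.          1.08661624 -2.27126268]
```

```bash
cat >> h.py <<'E'
YAW=.19; H=np.array([.590,-.093]); Z=.165
rot=lambda a:np.array([[np.cos(a),-np.sin(a)],[np.sin(a),np.cos(a)]])
def at(th,x,y,z=Z):  # point in door-hinge frame at door angle th
    return [*(H+rot(YAW-th)@[x,y]),z]
def o(th): return [np.pi,0,YAW-th]
def F(): return np.array(arm.read_state()["force"])
E
python3 - <<'E'
from h import *
t=lambda:round(arm.read_state()["time"],2)
arm.grip(0.0); print(t(),arm.read_state()["grip_width"])
arm.move_pose([.3,.25,.33],o(0)); print(t())
arm.move_pose([.42,-.2,.3],o(0)); print(t())
arm.move_pose(at(0,-.022-.04,-.15),o(0)); print(t(),F())
arm.move_l(at(0,-.022-.022,-.15)); print(t(),F())
im,d,c=cam("scene"); cv2.imwrite("pics/s1.png",cv2.resize(im[80:280,130:400],None,fx=2.5,fy=2.5))
E
```

```text
1.57 -0.00028395901476512063
3.39
5.1
5.92 [-0.04573859 -0.92350136 -0.30267905]
6.18 [-0.56970389  0.11870917 -0.48893566]
```

View pics/s1.png

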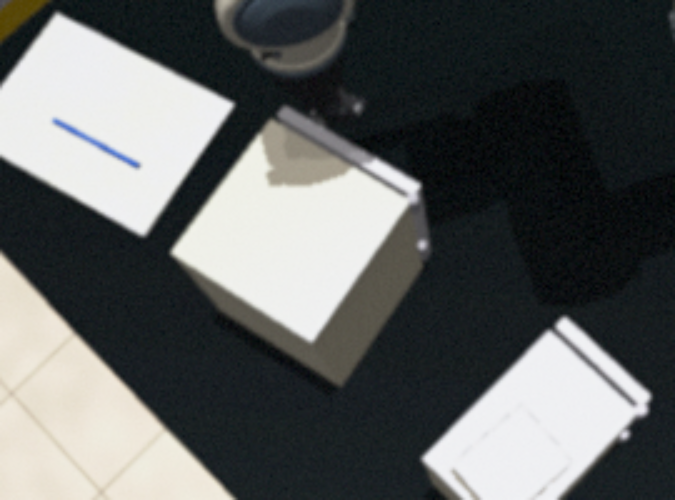

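The fingers (about (100,345) in the crop) stand just in front of the wide door, near its free edge. Now I'll press under force feedback.

Run:
```python
from h import *
n=np.array([np.cos(YAW),np.sin(YAW)])
arm.sleep(.2); b=np.mean([F() for _ in range(3)],0)
x=-.044; log=[]
while x<-.008:
    x+=.0012; arm.move_l(at(0,x,-.15),rate=.015)
    f=-(F()-b)[:2]@n; log.append((round(x*1000,1),round(f,1)))
    if f>7: break
print(log,arm.read_state()["time"])
arm.move_l(at(0,-.17,-.15),rate=.3)
arm.sleep(.4)
im,d,c=cam("scene"); np.save("d2.npy",d); cv2.imwrite("pics/s2.png",cv2.resize(im[80:280,130:400],None,fx=2.5,fy=2.5))
print(arm.read_state()["time"])
m=np.zeros_like(d); m[100:240,190:330]=d[100:240,190:330]; P=cloud(c,m)
L=(P[:,:2]-H)@rot(YAW); T=P[:,2]
k=(T>.208)&(T<.226)&(L[:,0]<-.03)&(L[:,1]>-.2)&(L[:,1]<.03)&(L[:,0]>-.13); A=L[k]; print(len(A),A.min(0),A.max(0))
r=cv2.minAreaRect((A*1000).astype(np.float32)); print(r)
```

```text
[(-42.8, np.float64(-0.4)), (-41.6, np.float64(0.6)), (-40.4, np.float64(0.9)), (-39.2, np.float64(1.2)), (-38.0, np.float64(1.2)), (-36.8, np.float64(0.9)), (-35.6, np.float64(-0.2)), (-34.4, np.float64(-0.1)), (-33.2, np.float64(3.4)), (-32.0, np.float64(4.3)), (-30.8, np.float64(4.6)), (-29.6, np.float64(4.2)), (-28.4, np.float64(12.6))] 9.6833
10.7583
262 [-0.08804607 -0.15885723] [-0.03015526 -0.01904787]
((-53.48845291137695, -90.55611419677734), (149.8880615234375, 15.774482727050781), 67.0297622680664)
```

View pics/s2.png

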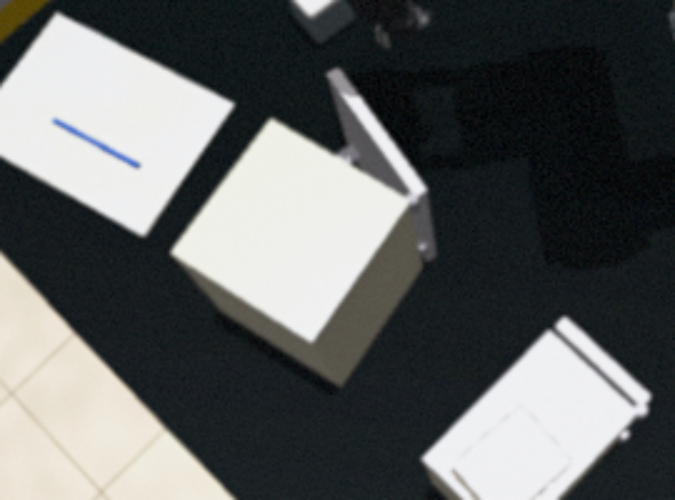

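The door popped to about 0.40 rad, with its free edge at (72,335) and the gap behind it clear. I'll insert the finger from above and push along the arc.

Run:
```python
from h import *
t=lambda:round(arm.read_state()["time"],2)
arm.move_l(at(0,-.17,-.15,.30),rate=.25)
arm.move_l(at(.41,.024,-.15,.30),o(.41),rate=.25)
arm.move_l(at(.41,.024,-.15),rate=.12); arm.sleep(.2); b=F(); print(t(),b)
log=[]; X=.0045
for th in np.arange(.45,1.571,.08):
    arm.move_l(at(th,X,-.15),o(th),rate=.05); f=np.linalg.norm((F()-b)[:2]); log.append(round(f,1))
    if f>12: print("STOP",th); break
print(log,t())
arm.move_l(at(1.57,X,-.15),o(1.57),rate=.04); arm.sleep(.2)
im,d,c=cam("scene"); cv2.imwrite("pics/s3.png",cv2.resize(im[80:280,130:400],None,fx=2.5,fy=2.5))
print(t(),F()-b)
m=np.zeros_like(d); m[60:240,190:330]=d[60:240,190:330]; P=cloud(c,m)
L=(P[:,:2]-H)@rot(YAW); T=P[:,2]
k=(T>.208)&(T<.224)&(L[:,0]<-.02)&(L[:,1]>-.01)&(L[:,1]<.06)&(L[:,0]>-.2); A=L[k]; print(len(A),A.min(0),A.max(0))
if len(A)>5: print(cv2.minAreaRect((A*1000).astype(np.float32)))
```

```text
13.6 [ 0.47488383 -0.000764    0.13379298]
[np.float64(1.7), np.float64(0.3), np.float64(0.5), np.float64(0.6), np.float64(0.5), np.float64(0.4), np.float64(0.3), np.float64(0.8), np.float64(0.7), np.float64(0.5), np.float64(0.6), np.float64(0.5), np.float64(0.8), np.float64(1.0), np.float64(0.7)] 19.74
20.24 [0.06362471 0.19442029 0.06107173]
308 [-0.16047549 -0.00881833] [-0.02028539  0.02687503]
((-90.3365249633789, 11.8976469039917), (140.3402099609375, 35.07291030883789), 4.826983451843262)
```

View pics/s3.png

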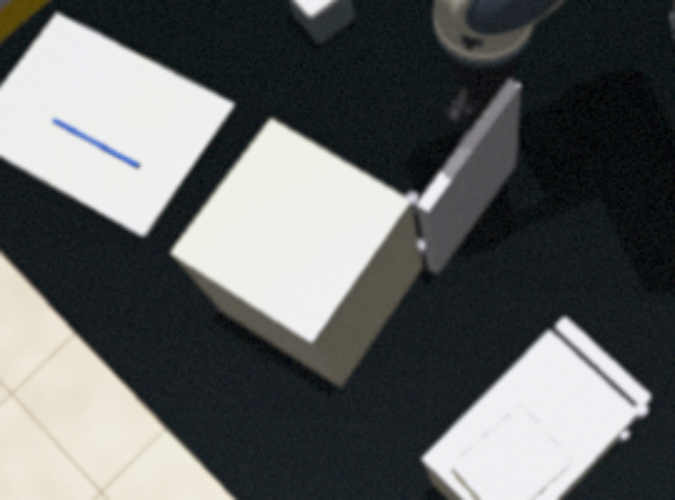

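The door now stands about square: it runs from (205,420) to (82,515), nearly parallel to the cupboard's side. I'll back the finger off, lift clear and measure.

Run:
```python
from h import *
arm.move_l(at(1.57,.05,-.15),rate=.1)
arm.move_l(at(1.57,.05,-.15,.30),rate=.2)
arm.move_l([.36,-.25,.33],rate=.2)
arm.sleep(.3)
for n,sl in(("scene",np.s_[60:240,190:350]),("top",np.s_[150:300,300:420])):
    im,d,c=cam(n); cv2.imwrite(f"pics/{n}4.png",im)
    m=np.zeros_like(d); m[sl]=d[sl]; P=cloud(c,m)
    L=(P[:,:2]-H)@rot(YAW); T=P[:,2]
    k=(T>.212)&(T<.226)&(L[:,0]<-.03)&(L[:,1]>-.05)&(L[:,1]<.06)&(L[:,0]>-.2); A=L[k]; print(n,len(A),A.min(0),A.max(0))
    if len(A)>5: print(cv2.minAreaRect((A*1000).astype(np.float32)),np.polyfit(A[:,0],A[:,1],1))
print(arm.read_state()["time"],F())
```

```text
scene 288 [-0.17722329  0.00880381] [-0.03110279  0.02713787]
((-104.03713989257812, 18.635066986083984), (16.414690017700195, 146.27223205566406), 88.6281967163086) [-0.02439905  0.01637014]
top 317 [-0.17850686  0.00543217] [-0.0301584   0.02344861]
((-104.22434997558594, 14.426801681518555), (15.527697563171387, 148.42515563964844), 88.88053894042969) [-0.02084895  0.01252031]
22.85 [0.33608658 0.47871974 0.76389592]
```

View pics/top4.png

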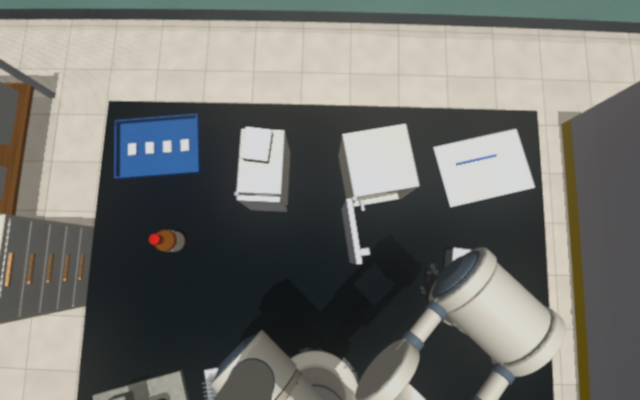

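The top view shows the door square to the front, from (200,350) to (262,355), at about 1.59 rad. The narrow door is shut, the bottle and slide box haven't moved, and the arm is clear.

```bash
python3 -c "
from h import *
print(arm.finish_job())"
```

```text
the job is handed in; nothing more can be done
None
```

The wide cupboard door is open at about 1.59 rad, square to the front, and released; the narrow cupboard is shut, the bottle, jar and slide box were not touched, and the job was handed in at about 23 s.

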